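# Set a circuit board up under the bench magnifier

### The job

Set the circuit board up for inspection: push the board holder's rail round on its swivel until the row of metal sockets faces the robot, square to the front edge of the bench, and push the magnifier's arm round until its lens is centred over the board. Only push with a fingertip - grip nothing, lift nothing, keep off the lens glass and the board itself, and do not shift the holder's base. Leave all the other things on the bench where they lie.

Things in the scene. Friction and masses are not known exactly. Their poses are not given: they have to be found in the camera images.
- holder: Base of the board holder: loose round cast disc, 130 mm across, about 1.6 kg, with a short column; stands on the bench. Origin: centre of its underside, on the swivel's vertical axis. Its heading means nothing.
- board: Green circuit board, 76 x 112 x 2 mm, level, clamped in the holder's jaws; turns with the rail. Origin: its centre, on the swivel axis, 95 mm above the bench. y axis along the rail; the -x long side carries three metal sockets: at zero yaw they face the robot, square. It starts 0.5 to 1.35 rad counter-clockwise (from above) of that. Its parts reach 109 mm above the bench.
- sockets (a point): Point at the middle of the row of three metal sockets, on the board's -x edge, 40 mm from the swivel axis.
- rail_left (a point): End of the holder's rail on the board's +y side, 110 mm from the swivel axis. The rail is a straight aluminium bar 220 mm long, 16 mm wide, 54 to 66 mm above the bench, centred on the axis; its last 41 mm at either end are bare and are the place to push. Friction swivel: about 1 N at the rail's end turns it, and it stays where it is left.
- rail_right (a point): The other end of the same rail, on the board's -y side, 110 mm from the axis. The two black jaws stand 52 to 69 mm from the axis along the rail, up to 103 mm above the bench; their thumbscrews stick out to the board's +x side, 34 mm from the rail's centre line.
- magnifier: Bench magnifier's fixed foot: white disc 160 mm across with an upright 18 mm post, to the left (+y) of the holder. Origin: centre of the underside, on the post's axis, about which the arm swings level. The hub on top reaches 244 mm above the bench.
- lens: The magnifier's round glass, 100 mm across, level, in a white ring 130 mm across and 26 mm thick. Origin: centre of the glass, 250 mm from the post's axis, 215 mm above the bench. At the start it is swung aside towards the robot and the left; to reach the board the arm swings counter-clockwise (seen from above). The board's centre lies within 7 mm of the circle that the lens centre runs on.
- bar_mid (a point): Point in the middle of the magnifier's arm, 130 mm from the post's axis towards the lens, 215 mm above the bench. The arm is a straight level steel bar 14 mm wide and 16 mm high, bare from 18 to 167 mm from the post's axis. It turns with friction: about 3 N here moves it, and it stays where it is left.
- solder_reel: Reel of solder standing on end, 56 mm across, 45 mm high. Origin: centre of the underside. To be left alone.
- tape_roll: Roll of tape lying flat, 58 mm across, 19 mm high. Origin: centre of the underside. To be left alone.
- dish: Round pale glass dish, 124 mm across, 36 mm high. Origin: centre of the underside. To be left alone.
- multitool: Folded steel multitool lying flat, 100 x 35 x 18 mm, along its x axis. Origin: centre of the underside. To be left alone.
- tweezers: Steel tweezers lying flat, 120 mm long along their x axis, 7 mm high. Origin: middle of the underside. To be left alone.
- terminal_strip: Black plastic terminal strip lying flat, 95 x 18 x 16 mm, along its x axis. Origin: centre of the underside. To be left alone.
- driver: Screwdriver lying flat, 150 mm long along its x axis, about 30 mm high at most. To be left alone.
- table: The bench. Its axes are the world's: the front edge, at the robot's side, runs along y.

How it is judged:
By the outcome, as a careful person would: the job done as asked, in the order asked, and still so for the second after the job is handed in, with the robot touching nothing.
It also fails if it takes over 67 s, if anything falls off the work surface, if the arm or the gripper's body presses on something with over 40 N, if the wrist force passes 120 N, or if a joint passes its speed limit or range.

### The arm

A 6-joint arm with a two-finger parallel gripper is mounted at the origin on the work surface. World frame = base frame: x ahead of the robot, y to its left, z up, the work surface at z = 0. Lengths are in m, angles in rad, forces in N, time in s.
With the tool pointing down it reaches from about 0.25 to 0.775 m from the base axis. Payload 4 kg.
Tool frame: the origin (TCP) lies at the very end of the fingers, on their centre line; the grasp point (between the pads) lies 19 mm behind it; z points along the fingers, y is the line along which they close (so a half turn about z gives the same grasp; the last joint's range is limited). The gripper opens to 94 mm and grips with 3 to 60 N. Pads are 16 mm wide; open, the fingers measure 119 mm over their backs; the gripper's body (75 mm by 177 mm) begins 78 mm behind the grasp point.
Start: joints at [1.089, 0.087, 1.371, -0, 1.684, -0.103], TCP at [0.203, 0.511, 0.206] pointing down, gripper open.
Joint ranges: [-3.1, 3.1], [-0.76, 2.03], [0.27, 2.55], [-1.08, 4.22], [0.17, 2.65], [-2.57, 2.57]. Speed limits (rad/s): [2.79, 2.79, 3.14, 3.14, 3.14, 3.14].

### API

Orientations are given as [roll, pitch, yaw] about the fixed x, y, z axes, in that order (R = Rz(yaw) Ry(pitch) Rx(roll)).
In Python, from workcell import robot, eyes, order, spotter gives the robot as it stands.
- The arm moves only by the tool carry_out, never from a script. Its argument "increments" is a list of rows, each a list of 3 entries, a list of its own where there are three numbers: the shift along the tool's x, y, z in m, then the turn, a rotation vector about the tool's x, y, z in rad, then the opening, from -1 (shut) to 1 (fully open). In form: [[[x, y, z], [wx, wy, wz], claw], ...]. A call has 1 to 8 rows; each row is the pose to reach, as a shift and turn from the pose commanded when the call began, along the tool's axes at that moment; what a row does not reach only later rows make up. A row lasts 1/12 s, in which the tool goes at most 41.7 mm and 7.16 degrees, less where a joint would pass 70% of its speed; a pose out of reach is approached as far as the arm can. A call with a gripper value outside its range is refused whole. The fingers move at their own pace and stop on an object; "grip_force" is the grip in N (left out, the last holds). Time passes only in rows, so rows that repeat a pose let the fingers close. It gives the time, the measured TCP pose, the force, the opening and the grip force at its end, in the units of the state.
- robot.state(): the state, without advancing time (a new reading comes with each control period).
- eyes.snapshot(name): name is "side" or "top"; returns the picture (384x512x3 uint8, red, green, blue); there is no depth.
- eyes.camera_info(name): a dict with "fx", "fy", "cx", "cy" (pixels), "position" and "attitude" of the camera in the world. Camera axes: x right, y up, looking along -z (the intrinsics and any distortion apply to the point x, -y, -z); pixel columns grow to the right and rows downward; lengths in m; the calibration is good to about 2 mm. A picture is of the moment at which its call begins. camera_info takes no time and is no camera call.
- order.close_job(): hands the job in; it is judged then, once.
Trained networks look in the newest picture that a camera, given by its name, has taken for a name from the list of things; names that differ only in an ending like _2 or _b are one class to them, and where a whole thing is asked for, a point or a joint stands for the part that bears it (a point fixed in the world has none). Each returns a list of dicts, best first, with "score" (0 to 1); they miss things now and then, are a little off and sometimes report something else, mostly with a low value. They report only what shows in the picture. A call takes as long as a camera call.
- spotter.boxes_of(camera, name): "extent" ([centre column, centre row, width, height] in pixels, round what is visible of it).
- spotter.cut_out(camera, name): "pixels" (384x512 bool, what is visible of it) and "extent" ([centre column, centre row, width, height] in pixels, round what is visible of it).
- spotter.spot_point(camera, name): "at" ([column, row] in pixels: a listed point, or the origin of a listed thing).
The state is a dict: "clock": time; "q": joint angles; "joint_velocities": joint speeds; "tau": joint torques, N m; "eef_pos": TCP position; "eef_rot": TCP orientation; "contact_force": force on the tool from outside, world axes, zero at the start; "ft_torque": the same for the moment, N m; "width": opening from 0.0 (shut) to 1.0 (fully open); "finger_force": force on a finger pad.
Only numpy, scipy, OpenCV 4.12 (cv2) and the standard library are available. Lean on these libraries where they do the work, as an engineer would, in place of code of your own. Each camera call takes 0.05 s, during which the arm holds its last target. There are 200 camera calls.

## Working session

There is one attempt and no reset: what is moved stays moved. The work goes in short steps, Python scripts to look and compute and a tool call to move; the robot and the scene stay as the last step left them, time stands still between calls to the robot, and variables do not carry over. Pictures are saved under pics/ and viewed, at most 10 in all, crops included, and the job is handed in when it is done.

Besides the shell and the picture viewer there is one more tool, called after "Call:" by a JSON object that holds its "name" and its "arguments". carry_out: Moves the arm, as the interface text tells. Its arguments: {"type":"object","properties":{"increments":{"type":"array","items":{"type":"array"}},"grip_force":{"type":"number"}},"required":["increments"]}

```bash
mkdir -p pics; cat > h.py <<'E'
import numpy as np, cv2
from scipy.spatial.transform import Rotation as R
from workcell import robot, eyes, order, spotter
def Rm(c):
    a=np.array(c["attitude"],float)
    if a.shape==(3,3): return a
    return (R.from_euler('xyz',a) if a.size==3 else R.from_quat(a)).as_matrix()
def ray(cam,uv):
    c=eyes.camera_info(cam); 
    K=np.array([[c["fx"],0,c["cx"]],[0,c["fy"],c["cy"]],[0,0,1]],float)
    d=np.array(c.get("distortion",np.zeros(5)),float)
    p=cv2.undistortPoints(np.array([[uv]],float),K,d)[0,0]
    return np.array(c["position"]),Rm(c)@np.array([p[0],-p[1],-1])
def atz(cam,uv,z):
    o,d=ray(cam,uv); return o+d*(z-o[2])/d[2]
def tri(a,b):
    (o1,d1),(o2,d2)=ray("side",a),ray("top",b)
    s=np.linalg.lstsq(np.c_[d1,-d2],o2-o1,rcond=None)[0]
    p,q=o1+s[0]*d1,o2+s[1]*d2
    return (p+q)/2,np.linalg.norm(p-q)
def snap(n,f=None):
    im=eyes.snapshot(n)
    if f: cv2.imwrite("pics/"+f,im[:,:,::-1])
    return im
E
python3 - <<'E'
from h import *
for c in("side","top"): print(eyes.camera_info(c))
a=snap("side");b=snap("top")
cv2.imwrite("pics/a.png",a[:,:,::-1]);cv2.imwrite("pics/b.png",b[:,:,::-1])
for n in "holder board sockets rail_left rail_right magnifier lens bar_mid".split():
    s=spotter.spot_point("side",n);t=spotter.spot_point("top",n)
    print(n,[(np.round(x["at"]),round(x["score"],2)) for x in s[:2]],[(np.round(x["at"]),round(x["score"],2)) for x in t[:2]])
    if s and t: print("   ",*tri(s[0]["at"],t[0]["at"]))
for n in "solder_reel tape_roll dish multitool tweezers terminal_strip driver".split():
    t=spotter.spot_point("top",n)
    if t: print(n,atz("top",t[0]["at"],0.0).round(3),round(t[0]["score"],2))
s=robot.state();print(s["eef_pos"],s["eef_rot"],s["clock"],s["width"])
E
```

```text
{'fx': 409.71651009159035, 'fy': 409.71651009159035, 'cx': 255.1689333161914, 'cy': 192.38559578169944, 'position': array([ 0.45425231, -0.74269623,  1.03622942]), 'attitude': array([ 0.69445283, -0.0084185 , -0.1164981 ])}
{'fx': 493.73693392527, 'fy': 493.73693392527, 'cx': 253.0103399849805, 'cy': 187.9482199721801, 'position': array([ 0.29813752, -0.03574212,  1.27693442]), 'attitude': array([ 1.92395756e-01, -7.15609370e-04, -1.57279322e+00])}
holder [(array([230., 214.]), 0.96), (array([193., 204.]), 0.61)] [(array([224., 213.]), 0.87)]
    [ 0.47721617  0.03711626 -0.00503563] 0.0057999467649776015
board [(array([228., 192.]), 0.91), (array([229., 214.]), 0.2)] [(array([224., 212.]), 0.96), (array([237., 223.]), 0.44)]
    [0.46950549 0.03209314 0.11193787] 0.004817343988057456
sockets [(array([220., 203.]), 0.76)] [(array([236., 222.]), 0.68), (array([206., 148.]), 0.45)]
    [0.44518966 0.00377595 0.09818235] 0.0036606584123996732
rail_left [(array([205., 187.]), 0.62)] [(array([194., 243.]), 0.78)]
    [0.40075883 0.11075217 0.05174757] 0.006445479565144764
rail_right [(arr
[... 163 characters left out ...]
ray([154., 165.]), 0.58)]
    [0.60511779 0.22186383 0.02652159] 0.0034879024939330748
lens [(array([196.,  95.]), 0.91)] [(array([ 65., 229.]), 0.95)]
    [0.40574958 0.36510796 0.21973796] 0.018458699326388477
bar_mid [(array([231., 105.]), 0.58)] [(array([ 98., 187.]), 0.66)]
    [0.50679624 0.30399031 0.21271036] 0.0014664851695992524
solder_reel [0.657 0.093 0.   ] 0.64
tape_roll [ 0.446 -0.089  0.   ] 0.69
dish [0.414 0.282 0.   ] 0.83
multitool [ 0.436 -0.187  0.   ] 0.82
tweezers [0.357 0.083 0.   ] 0.68
terminal_strip [ 0.57  -0.041  0.   ] 0.72
driver [ 0.367 -0.293  0.   ] 0.79
[0.20342825 0.51101953 0.20550311] [3.14149462e+00 3.61731985e-05 2.76275876e+00] 1.25 1.001266455063364
```

View pics/a.png

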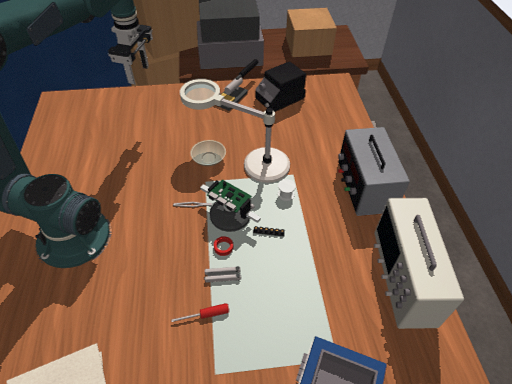

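View pics/b.png

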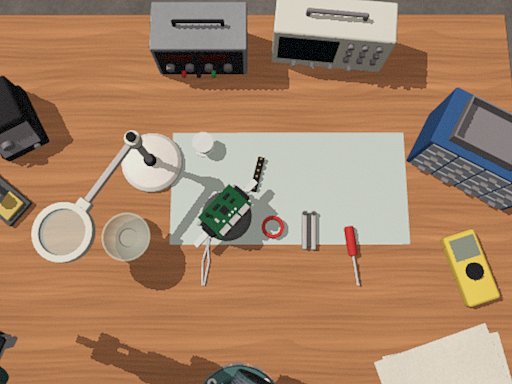

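The side view shows the board (228,192), the lens (200,94), the foot (267,164) and the dish (208,154). In the top view the rail runs from (194,243) to (256,180), so yaw is about 0.8, and the magnifier arm points left and towards the robot. I'll refine these using the known heights.

```bash
cat >> h.py <<'E'
Z=dict(holder=0,board=.095,sockets=.095,rail_left=.06,rail_right=.06,magnifier=0,lens=.215,bar_mid=.215)
def look(names,cams=("side","top")):
    out={}
    for c in cams:
        snap(c)
        for n in names:
            s=spotter.spot_point(c,n)
            if s: out[c,n]=atz(c,s[0]["at"],Z[n])[:2]; print(c,n,out[c,n].round(4),round(s[0]["score"],2))
    return out
def discs(cam,name,z):
    s=spotter.cut_out(cam,name)
    if not s: return None
    m=s[0]["pixels"].astype(np.uint8)
    c=max(cv2.findContours(m,0,cv2.CHAIN_APPROX_NONE)[0],key=len)[:,0]
    return np.array([atz(cam,p,z)[:2] for p in cv2.convexHull(c)[:,0].astype(float)])
E
python3 - <<'E'
from h import *
o=look(Z)
for c in("side","top"):
    r=o.get((c,"rail_right")),o.get((c,"rail_left"))
    if all(x is not None for x in r): d=r[1]-r[0]; print(c,"yaw",np.arctan2(-d[0],d[1]),"len",np.hypot(*d),"mid",(r[0]+r[1])/2)
    for n,z in(("lens",.215),("magnifier",.01),("holder",.01)):
        h=discs(c,n,z)
        if h is not None: print(c,n,cv2.minEnclosingCircle(h.astype(np.float32)))
E
```

```text
side holder [0.4719 0.0383] 0.88
side board [0.4732 0.036 ] 0.84
side sockets [0.4538 0.0083] 0.66
side rail_left [0.3926 0.1074] 0.56
side rail_right [ 0.5544 -0.042 ] 0.9
side magnifier [0.614  0.2315] 0.87
side lens [0.4027 0.3649] 0.55
side bar_mid [0.5089 0.3106] 0.89
top holder [0.477  0.0366] 0.84
top board [0.4744 0.0296] 0.78
top sockets [ 0.4411 -0.0025] 0.94
top rail_left [0.3935 0.1106] 0.88
top rail_right [ 0.5571 -0.0404] 0.71
top magnifier [0.615  0.2246] 0.87
top lens [0.4135 0.3794] 0.83
top bar_mid [0.5109 0.3106] 0.83
side yaw 0.8254906331969081 len 0.22020549974029782 mid [0.47346866 0.03271052]
side lens ((0.473069429397583, -0.08859185129404068), 0.09302700310945511)
side magnifier ((0.5090208053588867, 0.4497101902961731), 0.3306344747543335)
side holder ((0.47612637281417847, 0.0748693123459816), 0.11753002554178238)
top yaw 0.8257545537315243 len 0.2226451066411589 mid [0.47530869 0.0350974 ]
top lens ((0.5645224452018738, -0.033866386860609055), 0.6898412704467773)
top magnifier ((0.5244510173797607, 0.34085676074028015), 0.22335964441299438)
top holder ((0.48011451959609985, 0.030635153874754906), 0.11467991024255753)
```

Call:
{"name": "carry_out", "arguments": {"increments": [[[-0.155,-0.178,0],[0,0,-0.379],-1],[[-0.155,-0.178,0],[0,0,-0.379],-1],[[-0.155,-0.178,0],[0,0,-0.379],-1],[[-0.155,-0.178,0],[0,0,-0.379],-1],[[-0.155,-0.178,0],[0,0,-0.379],-1],[[-0.155,-0.178,0],[0,0,-0.379],-1],[[-0.155,-0.178,0],[0,0,-0.379],-1],[[-0.155,-0.178,0],[0,0,-0.379],-1]]}}

```text
clock: 3.12
eef_pos: [0.2821, 0.2875, 0.2059]
eef_rot: [3.14, 0.001, 3.138]
contact_force: [-0.5, 0.2, 0.5]
width: 0.472
finger_force: 0.0
```

Call:
{"name": "carry_out", "arguments": {"increments": [[[-0.093,-0.2185,0],[0,0,0],-1],[[-0.093,-0.2185,0],[0,0,0],-1],[[-0.093,-0.2185,0],[0,0,0],-1],[[-0.093,-0.2185,0],[0,0,0],-1],[[-0.093,-0.2185,0],[0,0,0],-1],[[-0.093,-0.2185,0],[0,0,0],-1],[[-0.093,-0.2185,0],[0,0,0],-1],[[-0.093,-0.2185,0],[0,0,0],-1]]}}

```text
clock: 3.78
eef_pos: [0.3752, 0.07, 0.2053]
eef_rot: [3.14, -0.001, 3.14]
contact_force: [0.3, 0.3, 0.1]
width: 0.005
finger_force: 0.0
```

Call:
{"name": "carry_out", "arguments": {"increments": [[[0,0,0.04],[0,0,0],-1],[[0,0,0.08],[0,0,0],-1],[[0,0,0.11],[0,0,0],-1],[[0,0,0.14],[0,0,0],-1],[[0,0,0.155],[0,0,0],-1],[[0,0,0.155],[0,0,0],-1]]}}

```text
clock: 4.28
eef_pos: [0.3708, 0.072, 0.0464]
eef_rot: [3.141, -0.009, -3.138]
contact_force: [-0.4, 1.1, 0.0]
width: 0.006
finger_force: 0.0
```

```bash
python3 - <<'E'
from h import *
a=snap("side")[100:280,120:340];b=snap("top")[130:310,120:340]
cv2.imwrite("pics/c.png",cv2.resize(np.vstack([a,b]),None,fx=1.65,fy=1.65,interpolation=2)[:,:,::-1])
s=robot.state();print(s["eef_pos"],s["contact_force"],s["width"])
E
```

```text
[0.37438062 0.07152718 0.05062041] [ 0.0482192  -0.41809994  0.30433767] 0.0048738862726495046
```

View pics/c.png

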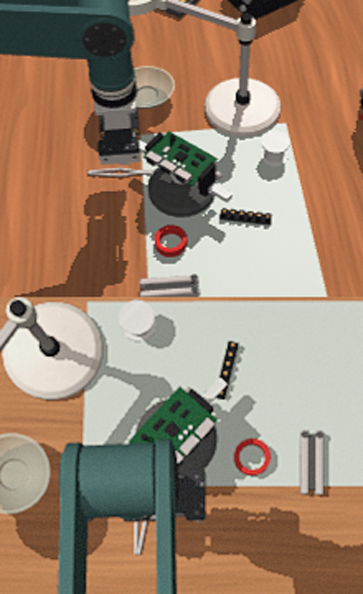

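The fingers are shut beside the left rail end, on its robot side, and clear of the tweezers and dish. Next I push along the arc.

Call:
{"name": "carry_out", "arguments": {"increments": [[[-0.006,0.006,0],[0,0,0],-1],[[-0.012,0.012,0],[0,0,0],-1],[[-0.018,0.017,0],[0,0,0],-1],[[-0.024,0.023,0],[0,0,0],-1],[[-0.03,0.028,0],[0,0,0],-1],[[-0.036,0.034,0],[0,0,0],-1],[[-0.041,0.039,0],[0,0,0],-1],[[-0.046,0.0425,0],[0,0,0],-1]]}}

```text
clock: 5.05
eef_pos: [0.4212, 0.1129, 0.0504]
eef_rot: [-3.141, -0.0, -3.141]
contact_force: [0.5, -0.8, 0.5]
width: 0.003
finger_force: 0.5
```

Call:
{"name": "carry_out", "arguments": {"increments": [[[-0.004,0.002,0],[0,0,0],-1],[[-0.008,0.005,0],[0,0,0],-1],[[-0.012,0.007,0],[0,0,0],-1],[[-0.016,0.009,0],[0,0,0],-1],[[-0.02,0.011,0],[0,0,0],-1],[[-0.024,0.012,0],[0,0,0],-1],[[-0.027,0.013,0],[0,0,0],-1],[[-0.027,0.013,0],[0,0,0],-1]]}}

```text
clock: 5.72
eef_pos: [0.4484, 0.1257, 0.0506]
eef_rot: [3.141, 0.001, -3.142]
contact_force: [1.0, 1.1, 0.1]
width: 0.004
finger_force: 0.0
```

```bash
python3 - <<'E'
from h import *
a=snap("side")[100:280,120:340];b=snap("top")[130:310,120:340]
cv2.imwrite("pics/d.png",cv2.resize(np.vstack([a,b]),None,fx=1.65,fy=1.65,interpolation=2)[:,:,::-1])
o=look(["holder","board","sockets","rail_left","rail_right"])
s=robot.state();print(s["eef_pos"],s["contact_force"],s["width"])
E
```

```text
side holder [0.4628 0.035 ] 0.94
side board [0.473  0.0375] 0.58
side sockets [0.4346 0.0429] 0.95
side rail_right [ 0.4789 -0.0714] 0.7
top holder [0.4733 0.0399] 0.84
top board [0.4698 0.0377] 0.57
top sockets [0.4276 0.0277] 0.89
top rail_right [0.5407 0.3516] 0.68
[0.44760778 0.12539713 0.05048644] [ 0.01409824 -0.05942234  0.22224689] 0.0011390168108249433
```

View pics/d.png

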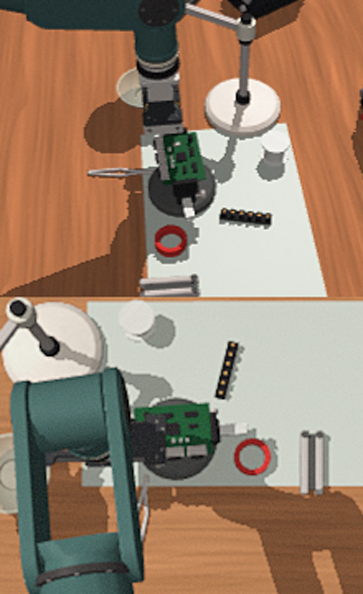

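```bash
cat >> h.py <<'E'
def yaw_board(cam,c=(.474,.035)):
    im=snap(cam); hsv=cv2.cvtColor(im,cv2.COLOR_RGB2HSV)
    m=cv2.inRange(hsv,(50,90,40),(80,255,255))
    n,l,st,ce=cv2.connectedComponentsWithStats(cv2.morphologyEx(m,cv2.MORPH_CLOSE,np.ones((3,3))))
    # component nearest board
    yx=np.argwhere(l>0); P=np.array([atz(cam,(float(x),float(y)),.096)[:2] for y,x in yx])
    P=P[np.hypot(*(P-c).T)<.075]
    res=[]
    lo,hi=P[:,1].min()+.012,P[:,1].max()-.012
    for f in(np.max,np.min):
        bins=np.arange(lo,hi,.003); E=np.array([(f(P[(P[:,1]>=b)&(P[:,1]<b+.003)][:,0]),b+.0015) for b in bins if ((P[:,1]>=b)&(P[:,1]<b+.003)).any()])
        vx,vy,x0,y0=cv2.fitLine(E.astype(np.float32),cv2.DIST_HUBER,0,.01,.01).ravel()
        res.append((round(float(-vx/vy),3),round(float(x0+vx/vy*(c[1]-y0)),4)))
    r=cv2.minAreaRect(P.astype(np.float32))
    print(cam,"far edge yaw,x",res[0],"near",res[1],"rect",r,"y range",P[:,1].min(),P[:,1].max())
E
python3 - <<'E'
from h import *
yaw_board("side");yaw_board("top")
E
```

```text
side far edge yaw,x (0.121, 0.5082) near (0.118, 0.4544) rect ((0.4745400547981262, 0.03217833861708641), (0.07417777925729752, 0.11049745231866837), 4.438000202178955) y range -0.024901080670425402 0.08960997599579845
top far edge yaw,x (0.058, 0.5088) near (-0.565, 0.4646) rect ((0.47303131222724915, 0.039690516889095306), (0.07385280728340149, 0.12988075613975525), 3.4833614826202393) y range -0.02723621196167294 0.106013119293823
```

Call:
{"name": "carry_out", "arguments": {"increments": [[[-0.003,0.001,0],[0,0,0],-1],[[-0.006,0.001,0],[0,0,0],-1],[[-0.008,0.002,0],[0,0,0],-1],[[-0.008,0.002,0],[0,0,0],-1],[[-0.008,0.002,0],[0,0,0],-1]]}}

```text
clock: 6.93
eef_pos: [0.456, 0.1275, 0.0505]
eef_rot: [3.141, 0.0, -3.141]
contact_force: [0.6, -0.8, 0.4]
width: 0.008
finger_force: 0.0
```

```bash
python3 - <<'E'
from h import *
yaw_board("side");yaw_board("top");print(robot.state()["eef_pos"])
look(["sockets","rail_right"])
E
```

```text
side far edge yaw,x (0.029, 0.5085) near (-0.024, 0.4532) rect ((0.47705182433128357, 0.030444050207734108), (0.11444535851478577, 0.07212667167186737), 84.50332641601562) y range -0.023692529226183034 0.08687478357841272
top far edge yaw,x (-0.002, 0.5084) near (-0.958, 0.4709) rect ((0.4730706810951233, 0.040210168808698654), (0.1254175901412964, 0.07561012357473373), 89.8903579711914) y range -0.022430784873624623 0.1029402707578347
[0.45585852 0.12743306 0.0505461 ]
side sockets [0.4315 0.0405] 0.68
side rail_right [ 0.4717 -0.0748] 0.69
top sockets [0.431 0.028] 0.59
top rail_right [ 0.4694 -0.0702] 0.83
```

Call:
{"name": "carry_out", "arguments": {"increments": [[[0.02,-0.003,0],[0,0,0],-1],[[0.05,-0.006,0],[0,0,0],-1],[[0.06,-0.006,-0.03],[0,0,0],-1],[[0.06,-0.006,-0.07],[0,0,0],-1],[[0.06,-0.006,-0.11],[0,0,0],-1],[[0.06,-0.006,-0.15],[0,0,0],-1],[[0.06,-0.006,-0.19],[0,0,0],-1],[[0.06,-0.006,-0.23],[0,0,0],-1]]}}

```text
clock: 8.0
eef_pos: [0.3951, 0.1213, 0.2826]
eef_rot: [3.141, 0.001, -3.141]
contact_force: [0.1, 0.7, 0.6]
width: 0.006
finger_force: 0.0
```

Call:
{"name": "carry_out", "arguments": {"increments": [[[0,0,-0.02],[0,0,0],-1],[[-0.145,0.229,-0.02],[0,0,0],-1],[[-0.145,0.229,-0.02],[0,0,0],-1],[[-0.145,0.229,-0.02],[0,0,0],-1],[[-0.145,0.229,-0.02],[0,0,0],-1],[[-0.145,0.229,-0.02],[0,0,0],-1],[[-0.145,0.229,-0.02],[0,0,0],-1],[[-0.145,0.229,-0.02],[0,0,0],-1]]}}

```text
clock: 8.67
eef_pos: [0.5418, 0.3539, 0.2981]
eef_rot: [3.142, -0.002, -3.139]
contact_force: [-0.5, -1.0, 0.1]
width: 0.005
finger_force: 0.0
```

```bash
python3 - <<'E'
from h import *
print(robot.state()["eef_pos"])
yaw_board("side");yaw_board("top")
o=look(["sockets","rail_right","rail_left","board"])
for c in("side","top"):
    d=o.get((c,"rail_left"),np.nan)-o.get((c,"rail_right"),np.nan); print(c,np.atleast_1d(d),np.arctan2(-d[0],d[1]) if np.size(d)>1 else '')
a=snap("side")[150:270,160:320];b=snap("top",)[160:280,160:320]
cv2.imwrite("pics/e.png",cv2.resize(np.hstack([a,b]),None,fx=2.5,fy=2.5,interpolation=2)[:,:,::-1])
E
```

```text
[0.54175204 0.35388555 0.29810446]
side far edge yaw,x (0.021, 0.5086) near (-0.043, 0.4548) rect ((0.4802134037017822, 0.030315684154629707), (0.11328710615634918, 0.06455035507678986), 86.46778106689453) y range -0.024585367377626954 0.08620987033054706
top far edge yaw,x (-0.002, 0.5084) near (-0.002, 0.4497) rect ((0.4718196988105774, 0.03223266825079918), (0.10945483297109604, 0.07314307987689972), 89.89287567138672) y range -0.022430784873624623 0.08689161790443305
side sockets [0.4393 0.0362] 0.88
side rail_right [ 0.474  -0.0747] 0.98
side rail_left [0.4773 0.1367] 0.91
side board [0.4726 0.0407] 0.86
top sockets [0.432  0.0371] 0.61
top rail_right [ 0.4681 -0.0792] 0.75
top rail_left [0.4713 0.149 ] 0.92
top board [0.4757 0.0368] 0.86
side [0.00326651 0.21135072] -0.015454179668786152
top [0.00319001 0.22819047] -0.013978678270018363
```

View pics/e.png

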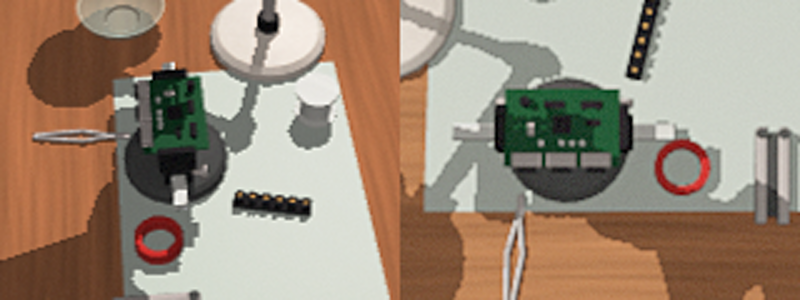

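Both views agree: the board is square (edge yaw −0.002, sockets towards the robot) and its centre is at about (0.473, 0.034). The fingertip is above and behind the magnifier arm, so I lower it and start sweeping.

Call:
{"name": "carry_out", "arguments": {"increments": [[[0,0,0.035],[0,0,0],-1],[[0,0,0.07],[0,0,0],-1],[[0,0,0.095],[0,0,0],-1],[[0,0,0.103],[0,0,0],-1],[[0,0,0.103],[0,0,0],-1]]}}

```text
clock: 9.78
eef_pos: [0.5391, 0.3495, 0.1941]
eef_rot: [-3.139, -0.006, -3.141]
contact_force: [-0.0, -0.8, 0.2]
width: 0.003
finger_force: 0.0
```

Call:
{"name": "carry_out", "arguments": {"increments": [[[0.005,-0.009,0],[0,0,0],-1],[[0.01,-0.018,0],[0,0,0],-1],[[0.016,-0.028,0],[0,0,0],-1],[[0.022,-0.036,0],[0,0,0],-1],[[0.028,-0.043,0],[0,0,0],-1],[[0.035,-0.05,0],[0,0,0],-1],[[0.041,-0.058,0],[0,0,0],-1],[[0.041,-0.058,0],[0,0,0],-1]]}}

```text
clock: 10.45
eef_pos: [0.4986, 0.2911, 0.1993]
eef_rot: [-3.141, 0.0, 3.141]
contact_force: [-0.2, 0.7, 0.3]
width: 0.004
finger_force: 0.0
```

```bash
python3 - <<'E'
from h import *
s=robot.state();print(s["eef_pos"],s["contact_force"])
look(["lens","bar_mid","magnifier"])
a=snap("side")[60:240,140:340];b=snap("top")[100:280,20:260]
cv2.imwrite("pics/f.png",cv2.resize(np.hstack([a,b]),None,fx=1.8,fy=1.8,interpolation=2)[:,:,::-1])
E
```

```text
[0.49857296 0.29112736 0.19927617] [-0.23591736  0.74568495  0.30216528]
side lens [0.366  0.3021] 0.9
side bar_mid [0.4893 0.2772] 0.93
side magnifier [0.6205 0.2351] 0.85
top lens [0.3499 0.0661] 0.73
top bar_mid [0.4943 0.2642] 0.75
top magnifier [0.6106 0.2265] 0.59
```

View pics/f.png

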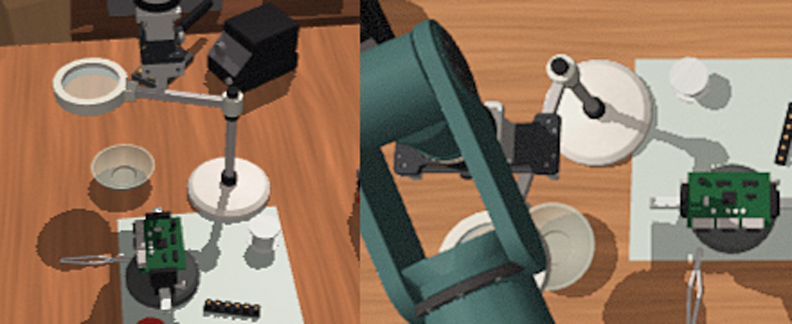

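Call:
{"name": "carry_out", "arguments": {"increments": [[[0.004,-0.008,0],[0,0,0],-1],[[0.007,-0.016,0],[0,0,0],-1],[[0.01,-0.024,0],[0,0,0],-1],[[0.0125,-0.032,0],[0,0,0],-1],[[0.0145,-0.042,0],[0,0,0],-1],[[0.016,-0.052,0],[0,0,0],-1],[[0.0165,-0.062,0],[0,0,0],-1],[[0.0165,-0.071,0],[0,0,0],-1]]}}

```text
clock: 11.62
eef_pos: [0.4828, 0.2204, 0.1979]
eef_rot: [3.141, 0.0, -3.141]
contact_force: [1.9, 4.1, 0.8]
width: 0.005
finger_force: 1.7
```

Call:
{"name": "carry_out", "arguments": {"increments": [[[-0.001,-0.01,0],[0,0,0],-1],[[-0.003,-0.02,0],[0,0,0],-1],[[-0.005,-0.029,0],[0,0,0],-1],[[-0.008,-0.038,0],[0,0,0],-1],[[-0.013,-0.048,0],[0,0,0],-1],[[-0.018,-0.058,0],[0,0,0],-1],[[-0.023,-0.066,0],[0,0,0],-1],[[-0.023,-0.066,0],[0,0,0],-1]]}}

```text
clock: 12.28
eef_pos: [0.5067, 0.1524, 0.1969]
eef_rot: [-3.138, -0.001, 3.139]
contact_force: [0.0, 0.6, -0.2]
width: 0.006
finger_force: 0.0
```

```bash
python3 - <<'E'
from h import *
s=robot.state();print(s["eef_pos"],s["contact_force"])
look(["lens","bar_mid","magnifier","board","holder"])
a=snap("side")[60:240,140:340];b=snap("top")[100:280,60:300]
cv2.imwrite("pics/g.png",cv2.resize(np.hstack([a,b]),None,fx=1.8,fy=1.8,interpolation=2)[:,:,::-1])
E
```

```text
[0.50668469 0.15244341 0.19690106] [ 0.0225699   0.5712732  -0.17356661]
side lens [0.4379 0.0545] 0.89
side bar_mid [0.519  0.1371] 0.62
side magnifier [0.6162 0.2351] 0.88
side board [0.4737 0.0398] 0.91
side holder [0.4722 0.0336] 0.97
top lens [0.4472 0.0532] 0.88
```

View pics/g.png

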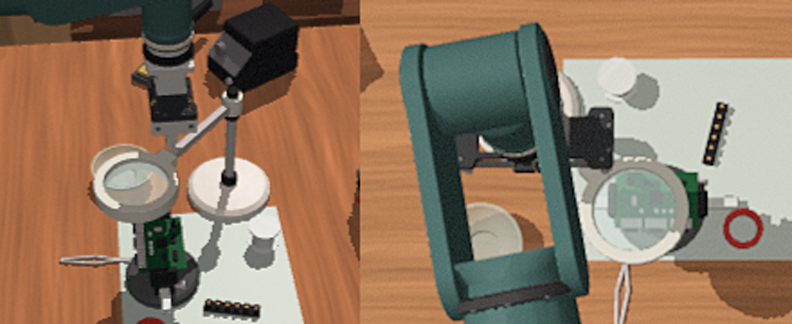

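Call:
{"name": "carry_out", "arguments": {"increments": [[[-0.002,-0.0025,0],[0,0,0],-1],[[-0.004,-0.005,0],[0,0,0],-1],[[-0.0065,-0.008,0],[0,0,0],-1],[[-0.009,-0.0105,0],[0,0,0],-1],[[-0.009,-0.0105,0],[0,0,0],-1],[[-0.009,-0.0105,0],[0,0,0],-1]]}}

```text
clock: 13.48
eef_pos: [0.5155, 0.1443, 0.1974]
eef_rot: [-3.141, 0.0, 3.141]
contact_force: [0.4, 1.0, 0.3]
width: -0.0
finger_force: 0.3
```

```bash
cat >> h.py <<'E'
def ring():
    for c in("side","top"):
        snap(c)
        for s in spotter.cut_out(c,"lens")[:1]:
            m=s["pixels"].astype(np.uint8)
            k=np.vstack(cv2.findContours(m,0,cv2.CHAIN_APPROX_NONE)[0])
            e=cv2.fitEllipse(cv2.convexHull(k)); print(c,"seg",round(s["score"],2),np.round(e[0]),np.round(e[1]),atz(c,e[0],.215)[:2].round(4))
E
python3 - <<'E'
from h import *
s=robot.state();print(s["eef_pos"],s["contact_force"])
look(["lens","board","holder"]);look(["lens"]);ring()
E
```

```text
[0.51546843 0.14428081 0.19743913] [0.42913873 0.95575766 0.2712146 ]
side lens [0.4549 0.0374] 0.63
side board [0.4762 0.0287] 0.73
side holder [0.4767 0.0386] 0.98
top lens [0.457  0.0427] 0.77
top board [ 0.3623 -0.2704] 0.73
side lens [0.4506 0.0481] 0.9
top lens [0.4625 0.0441] 0.59
side seg 0.78 [221. 165.] [24. 36.] [0.4588 0.0437]
top seg 0.62 [219. 209.] [45. 46.] [0.4589 0.0379]
```

Call:
{"name": "carry_out", "arguments": {"increments": [[[-0.0015,-0.0015,0],[0,0,0],-1],[[-0.003,-0.003,0],[0,0,0],-1],[[-0.0045,-0.0043,0],[0,0,0],-1],[[-0.0045,-0.0043,0],[0,0,0],-1],[[-0.0045,-0.0043,0],[0,0,0],-1]]}}

```text
clock: 14.7
eef_pos: [0.5197, 0.1407, 0.1975]
eef_rot: [3.141, 0.0, -3.141]
contact_force: [-1.3, 2.6, 1.3]
width: 0.005
finger_force: 1.1
```

Call:
{"name": "carry_out", "arguments": {"increments": [[[0.003,0.008,0],[0,0,0],-1],[[0.007,0.025,0],[0,0,0],-1],[[0.01,0.04,-0.01],[0,0,0],-1],[[0.01,0.05,-0.04],[0,0,0],-1],[[0.01,0.05,-0.08],[0,0,0],-1],[[0.01,0.09,-0.1],[0,0,0],-1],[[0.01,0.13,-0.1],[0,0,0],-1],[[0.01,0.13,-0.1],[0,0,0],-1]]}}

```text
clock: 15.37
eef_pos: [0.5097, 0.2763, 0.2992]
eef_rot: [3.137, 0.004, -3.136]
contact_force: [-0.5, -0.5, -0.7]
width: 0.002
finger_force: 0.0
```

```bash
python3 - <<'E'
from h import *
s=robot.state();print(s["eef_pos"],s["contact_force"])
for i in range(3): look(["lens"]);ring()
look(["board","rail_left","rail_right","holder","magnifier","bar_mid"])
a=snap("side")[60:240,140:340];b=snap("top")[100:280,60:300]
cv2.imwrite("pics/i.png",cv2.resize(np.hstack([a,b]),None,fx=1.8,fy=1.8,interpolation=2)[:,:,::-1])
E
```

```text
[0.50967117 0.27628304 0.29924572] [-0.4529215  -0.53853782 -0.72569254]
side lens [0.4572 0.0262] 0.8
top lens [0.4717 0.034 ] 0.59
side seg 0.75 [224. 166.] [24. 34.] [0.4672 0.0372]
top seg 0.97 [222. 206.] [44. 46.] [0.4662 0.0316]
side lens [0.4594 0.0312] 0.68
top lens [0.466  0.0359] 0.85
side seg 0.64 [224. 167.] [23. 35.] [0.4672 0.0371]
top seg 0.56 [221. 205.] [45. 46.] [0.4668 0.0319]
side lens [0.4558 0.0256] 0.77
top lens [0.4667 0.0352] 0.61
side seg 0.93 [224. 166.] [23. 35.] [0.4663 0.0384]
top seg 0.72 [222. 205.] [44. 47.] [0.4665 0.0314]
side board [0.47   0.0332] 0.97
side rail_right [ 0.4781 -0.0779] 0.79
side holder [0.4686 0.0367] 0.6
side magnifier [0.6137 0.2296] 0.63
side bar_mid [0.5418 0.1253] 0.83
top rail_left [0.4718 0.1413] 0.71
top rail_right [ 0.4729 -0.0815] 0.63
top bar_mid [0.5355 0.1329] 0.55
```

View pics/i.png

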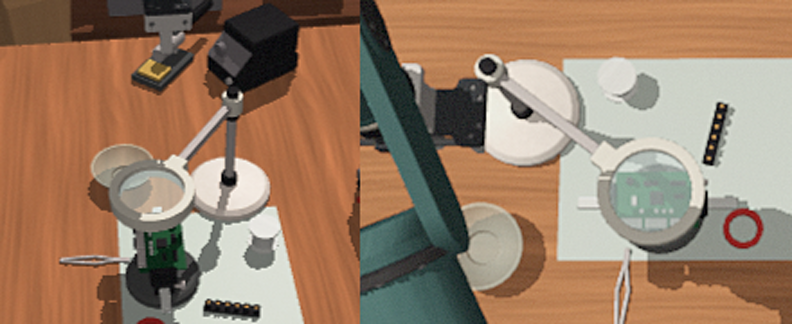

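The lens sits about 5 mm short of the board centre along its arc, so one small nudge more is needed.

Call:
{"name": "carry_out", "arguments": {"increments": [[[0,-0.04,0],[0,0,0],-1],[[0,-0.08,0],[0,0,0],-1],[[0,-0.08,0.03],[0,0,0],-1],[[0,-0.08,0.07],[0,0,0],-1],[[0,-0.08,0.1],[0,0,0],-1],[[0,-0.1,0.1],[0,0,0],-1],[[0,-0.1,0.1],[0,0,0],-1],[[0,-0.1,0.1],[0,0,0],-1]]}}

```text
clock: 18.03
eef_pos: [0.5097, 0.1703, 0.1976]
eef_rot: [3.141, 0.0, 3.14]
contact_force: [0.4, -0.3, 0.3]
width: 0.006
finger_force: 0.0
```

Call:
{"name": "carry_out", "arguments": {"increments": [[[-0.004,-0.01,0],[0,0,0],-1],[[-0.007,-0.018,0],[0,0,0],-1],[[-0.009,-0.025,0],[0,0,0],-1],[[-0.0105,-0.029,0],[0,0,0],-1],[[-0.012,-0.0313,0],[0,0,0],-1],[[-0.012,-0.0313,0],[0,0,0],-1],[[-0.012,-0.0313,0],[0,0,0],-1]]}}

```text
clock: 18.62
eef_pos: [0.5218, 0.1391, 0.1976]
eef_rot: [-3.141, 0.0, 3.142]
contact_force: [-0.3, -0.7, 0.9]
width: 0.006
finger_force: 0.3
```

```bash
python3 - <<'E'
from h import *
s=robot.state();print(s["eef_pos"],s["contact_force"])
for i in range(3): ring()
E
```

```text
[0.52177015 0.13909577 0.19764753] [-0.32647005 -0.73507907  0.93829561]
side seg 0.6 [226. 167.] [24. 34.] [0.4708 0.0348]
top seg 0.96 [223. 204.] [45. 45.] [0.4701 0.0294]
side seg 0.63 [225. 167.] [24. 35.] [0.4689 0.0354]
top seg 0.85 [223. 203.] [45. 46.] [0.4707 0.028 ]
side seg 0.8 [226. 167.] [25. 35.] [0.4709 0.0352]
top seg 0.66 [223. 204.] [45. 46.] [0.4706 0.0278]
```

Call:
{"name": "carry_out", "arguments": {"increments": [[[0.006,0.008,0],[0,0,0],-1],[[0.009,0.025,0],[0,0,0],-1],[[0.012,0.04,-0.01],[0,0,0],-1],[[0.012,0.05,-0.04],[0,0,0],-1],[[0.012,0.05,-0.08],[0,0,0],-1],[[0.012,0.09,-0.1],[0,0,0],-1],[[0.012,0.13,-0.1],[0,0,0],-1],[[0.012,0.13,-0.1],[0,0,0],-1]]}}

```text
clock: 19.88
eef_pos: [0.5089, 0.2756, 0.2993]
eef_rot: [3.136, 0.003, -3.135]
contact_force: [-0.3, -0.4, -0.3]
width: 0.006
finger_force: 0.0
```

```bash
python3 - <<'E'
from h import *
ring(); o=look(["rail_left","rail_right","board","holder"])
b=snap("top","j.png")
E
```

```text
side seg 0.87 [226. 167.] [23. 35.] [0.4703 0.0364]
top seg 0.68 [223. 203.] [44. 45.] [0.4708 0.0284]
side rail_right [ 0.4664 -0.069 ] 0.68
side board [0.4716 0.0346] 0.86
side holder [0.4703 0.022 ] 0.96
top rail_left [0.4784 0.1407] 0.7
top rail_right [ 0.4744 -0.0807] 0.59
top holder [0.6561 0.0986] 0.2
```

View pics/j.png

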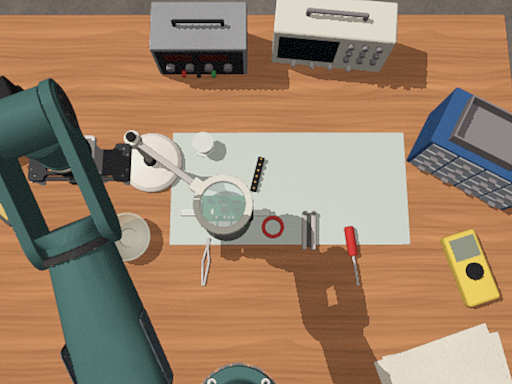

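The final view shows the lens over the board at (223,204), the rail square, and everything else where it was, with the gripper clear. I'm handing it in.

```bash
python3 -c "
from h import *
print(order.close_job())"
```

```text
the job is handed in; nothing more can be done
None
```

The job is handed in: the last measurements put the board's sockets square to the front edge (about 0.002 rad off) and the lens within about 3 mm of the board's centre; the holder's base and the other things on the bench look unmoved in the pictures.

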